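# Pusher in, then hold the food processor on its third pulse

## Task

Get the food processor going for a short burst: take the white pusher that stands on the counter and lower it all the way into the feed tube on the bowl's lid, so that its flange rests on the tube's rim, and let it go. Only then turn the pulse dial clockwise from off, past its first two clicks to the third, and keep hold of it there against its spring, because it snaps back to off when released: finish while still holding the dial at the third click. Leave the other things on the counter where they stand.

Things in the scene. Friction and masses are not known exactly. Their poses are not given: they have to be found in the camera images.
- pusher_center (a point): Centre of the loose white plastic pusher, 111 mm high, 65 to 125 g, standing on its foot on the counter: on its axis, 55.5 mm above the foot, z up the axis. From the foot up: round shaft 45 mm diameter, 75 mm long (lowest 4 mm tapered); round flange 62 mm diameter, 6 mm thick; on top a round grip knob 26 mm diameter, 30 mm high, by which to hold it.
- tube_rim (a point): Centre of the mouth of the feed tube, 195 mm above the counter, z up, x and y as the food processor's. An upright clear round tube with a white rim on the bowl's lid, off the lid's centre; bore 50 mm, rim 60 mm outside, open to the bowl below. With the pusher home, its flange rests on this rim and its centre is 19.5 mm below this point.
- processor: White food processor, fixed, 170 x 310 mm; origin on the counter under its middle, z up. Its front looks along -x. On its +y side a clear bowl with a lid 158 mm across, 149 mm above the counter; on its -y side the motor housing, 130 mm wide, with a flat top 135 mm above the counter that carries the dial. Behind it (+x) a mains lead and a socket block.
- dial_grip (a point): Pulse dial, upright axis: black disc 54 mm across (its top 144 mm above the counter) with a straight bar grip 46 mm long, 13 mm wide, 24 mm high. Point on the axis, 156 mm above the counter, 12 mm below the bar's top; turns with the dial; x along the bar to its pointer end (white line), z up. At off, x is 0.52 rad anticlockwise from above from the processor's x. Housing top clear 28 mm all round.
- dial (a joint): Angle of the pulse dial, rad: 0 = off (a white dot on the scale), growing clockwise seen from above. Clicks at 0.35, 0.70 and 1.05 (white bars that widen); stop at 1.20. The return spring pulls back with 0.09 N m at off and 0.15 N m at the third click; ridges between clicks add up to 0.04 N m. Let go from anywhere, it snaps back to off.
- spice_jar: Glass spice jar with a steel cap, 48 mm diameter, 102 mm high; origin at the centre of its underside, z up. To be left alone.
- brush_holder: Stainless steel cup, 71 mm diameter, 120 mm high, with two wooden pastry brushes standing in it, 210 mm high in all; origin at the centre of its underside, z up. To be left alone.
- pepper_mill: Dark wooden pepper mill, waisted, 54 mm diameter, 150 mm high; origin at the centre of its underside, z up. To be left alone.
- bowl: Terracotta-coloured ceramic bowl, 160 mm across, 65 mm high; origin at the centre of its underside, z up. To be left alone.
- tub_low: Lower of two stacked white plastic storage tubs with lids, 140 x 180 mm, 92 mm high; origin at the centre of its underside. To be left alone.
- tub_high: Upper of the two stacked tubs, same size. To be left alone.
- spatula: Flat wooden spatula, 260 mm long, lying on the counter between the robot and the food processor; x along it, handle to -x. To be left alone.
Not all that is in view belongs to the job. What is shaped like the part that bears pusher_center but green, pink or turquoise is not meant.

How it is judged (in metres and radians):
On the way, in this order (a step that is already met when the one before it is completed fails the run):
1. the pusher is down in the feed tube, flange on the rim, and let go (z of pusher_center in the frame of tube_rim below -0.0155 m and horizontal distance between pusher_center and tube_rim below 0.006 m and angle between pusher_center's own z axis and vertical below 0.08 rad and contact force between the fingers and pusher below 0.1 N), for 0.2 s.
2. the fingers hold the dial at the third click (value of joint dial between 0.94 and 1.17 rad and contact force between the fingers and dial above 1 N), for 1 s.
At the end, for the whole second after the job is handed in: The fingers still hold the pulse dial at its third click (joint between 0.94 and 1.17 rad, not moving, pressed with more than 1 N), while the pusher, untouched, is home in the feed tube: flange within 4 mm of the rim, within 6 mm of the tube's axis and upright within 0.08 rad (all of step 2 and velocity of joint dial between -0.1 and 0.1 rad/s and z of pusher_center in the frame of tube_rim between -0.0235 and -0.0155 m and horizontal distance between pusher_center and tube_rim below 0.006 m and angle between pusher_center's own z axis and vertical below 0.08 rad and contact force between the arm and pusher below 0.1 N); the arm keeps its last pose, push and grip.
It fails at once if the dial is turned (more than 0.2 rad) while the pusher is not in the feed tube (value of joint dial above 0.2 rad and not (z of pusher_center in the frame of tube_rim below 0 m and horizontal distance between pusher_center and tube_rim below 0.012 m)).
It fails at once if another thing on the counter is shifted by more than 30 mm (distance of any of spice_jar, brush_holder, pepper_mill, bowl, tub_low, tub_high, spatula from where it was at the start of the episode above 0.03 m).
It fails at once if a jar, holder or mill is tipped over (angle between any of spice_jar, brush_holder, pepper_mill's own z axis and vertical above 0.5 rad).
It also fails if it takes over 58 s, if anything falls off the work surface, if the arm or the gripper's body presses on something with over 40 N, if the wrist force passes 120 N, or if a joint passes its speed limit or range.

## Robot

A 7-joint arm with a two-finger parallel gripper is mounted at the origin on the work surface. World frame = base frame: x ahead of the robot, y to its left, z up, the work surface at z = 0. Lengths are in m, angles in degrees, forces in N, time in s.
With the tool pointing down it reaches from about 0.425 to 0.875 m from the base axis. Payload 4.7 kg.
Tool frame: the origin (TCP) lies on the mounting face of the last link; the fingertips stand 182 mm ahead of it and the grasp point (between the pads) lies 164 mm ahead of it; z points along the fingers, x is the direction in which the jaws open and shut, and the axes are right-handed (so a half turn about z gives the same grasp; the last joint's range is limited). The gripper opens to 87 mm and grips with 3 to 60 N. Pads are 19 mm wide; open, the fingers measure 117 mm over their backs; the gripper's body (75 mm by 190 mm) begins 51 mm behind the grasp point.
Start: joints at [76.037, 18.392, -4.016, 83.108, 1.295, 78.541, -3.26], TCP at [0.166, -0.629, 0.405] pointing down, gripper open.
Joint ranges: [-163.93, 163.93], [-17.29, 119.83], [-79.2, 71.16], [3.27, 140.29], [-89.18, 269.18], [5.43, 117.66], [-154.24, 154.24]. Speed limits (degrees/s): [147.25, 147.25, 180, 180, 180, 180, 180].

## Interface

Orientations are given as [roll, pitch, yaw] about the fixed x, y, z axes, in that order (R = Rz(yaw) Ry(pitch) Rx(roll)).
In Python, from cell import status, cams, env, outline_of, landmark_of gives the robot as it stands. The module is installed in compiled form; this text tells all that it offers.
- The arm moves only by the tool jog_arm, never from a script. Its argument "rows" is a list of rows, each a list of 7 numbers: the closure, from 0 (fully open) to 1 (shut), then the shift along the tool's x, y, z in m, then the turn, a rotation vector about the tool's x, y, z in degrees. A call has 1 to 12 rows; each row shifts and turns the commanded pose from where the row before left it, along the tool's axes as they then stand; what a row does not reach is not made up. A row lasts 1/12 s, in which the tool goes at most 41.7 mm and 7.16 degrees, less where a joint would pass 70% of its speed; a pose out of reach is approached as far as the arm can. A call with a gripper value outside its range is refused whole. The fingers move at their own pace and stop on an object; "grip_force" is the grip in N (left out, the last holds). Time passes only in rows, so rows that do not move let the fingers close. It gives the time, the measured TCP pose, the force and the opening at its end, in the units of the state.
- status.get_obs(): the state, without advancing time (a new reading comes with each control period).
- cams.read_camera(name): name is "side" or "top" or "wrist"; returns (picture, depth): 420x560x3 uint8, red, green, blue; 420x560 float32, m along the optical axis (not along the pixel's ray), 0 where there is no reading.
- cams.camera_params(name): a dict with "vfov" (degrees; the focal length in pixels is half the picture's height over the tangent of half this angle, whatever the lens; pixels are square), "cx", "cy" (the principal point, pixels), "eye" and "attitude" of the camera in the world. Camera axes: x right, y up, looking along -z (the intrinsics and any distortion apply to the point x, -y, -z); pixel columns grow to the right and rows downward; lengths in m; the calibration is good to about 2 mm. A picture is of the moment at which its call begins: read the wrist's pose just before it. camera_params takes no time and is no camera call; for the wrist camera it gives the pose at the moment of the call.
- env.sign_off(): hands the job in, once; it reports no verdict.
Trained networks look in the newest picture that a camera, given by its name, has taken for a name from the list of things; names that differ only in an ending like _2 or _b are one class to them, and where a whole thing is asked for, a point or a joint stands for the part that bears it (a point fixed in the world has none). Each returns a list of dicts, best first, with "conf" (0 to 1); they miss things now and then, are a little off and sometimes report something else, mostly with a low value. They report only what shows in the picture. A call takes as long as a camera call. They do not tell look-alikes from the thing itself.
- outline_of(camera, name): "pixels" (420x560 bool, what is visible of it) and "box" ([left, top, right, bottom] in pixels, round what is visible of it).
- landmark_of(camera, name): "position" ([row, column] in pixels: a listed point, or the origin of a listed thing).
The state is a dict: "time_s": time; "qpos": joint angles; "joint_velocities": joint speeds; "effort": joint torques, N m; "tool_pos": TCP position; "tool_rot": TCP orientation; "force": force on the tool from outside, world axes, zero at the start; "wrist_torque": the same for the moment, N m; "grip_width": finger opening in m.
Only numpy, scipy, OpenCV 4.12 (cv2) and the standard library are available. Lean on these libraries where they do the work, as an engineer would, in place of code of your own. Each camera call takes 0.05 s, during which the arm holds its last target. There are 200 camera calls.

## Working session

There is one attempt and no reset: what is moved stays moved. The work goes in short steps, Python scripts to look and compute and a tool call to move; the robot and the scene stay as the last step left them, time stands still between calls to the robot, and variables do not carry over. Pictures are saved under pics/ and viewed, about 8 in all and at most 12, crops included, and the job is handed in when it is done.

Besides the shell and the picture viewer there is one more tool, called after ">>>" in YAML: its name, and indented under it one key for each argument. jog_arm: Moves the arm, as the interface text tells. Its arguments: {"type":"object","properties":{"rows":{"type":"array"},"grip_force":{"type":"number"}},"required":["rows"]}

```bash
mkdir -p pics; cat > h.py <<'E'
import numpy as np, cv2
from scipy.spatial.transform import Rotation as R
from cell import status, cams, env, outline_of, landmark_of
def par(n):
    p=cams.camera_params(n); return p
def camR(p):
    a=np.array(p["attitude"],float)
    return a if a.shape==(3,3) else R.from_euler('xyz',a,degrees=True).as_matrix()
def unproj(p,row,col,d):
    f=210/np.tan(np.radians(p["vfov"])/2)
    c=np.stack([(col-p["cx"])/f*d,-(row-p["cy"])/f*d,-np.asarray(d,float)+0*col],-1)
    return c@camR(p).T+np.array(p["eye"])
def ray_z(p,row,col,z):
    a=np.array(p["eye"]); b=unproj(p,np.float64(row),np.float64(col),1.0)
    return a+(b-a)*(z-a[2])/(b-a)[2]
def shot(n,fn=None):
    p=par(n); im,d=cams.read_camera(n)
    if fn: cv2.imwrite('pics/'+fn,im[:,:,::-1])
    return p,im,d
E
python3 - <<'E'
from h import *
print(status.get_obs())
ims=[]
for n in ("top","side"):
    p,im,d=shot(n); print(n,p); ims.append(im)
    for k in ("pusher_center","tube_rim","processor","dial_grip","spice_jar","brush_holder","pepper_mill","bowl","tub_high","spatula"):
        for q in landmark_of(n,k)[:4]:
            r,c=q["position"]; dd=d[int(np.clip(r,0,419)),int(np.clip(c,0,559))]
            print(k,round(q["conf"],2),np.round([r,c]),np.round(unproj(p,r,c,dd),3))
cv2.imwrite('pics/a.png',ims[0][:,:,::-1]);cv2.imwrite('pics/b.png',ims[1][:,:,::-1])
E
```

```text
{'time_s': 0.0, 'qpos': array([76.03732694, 18.43936743, -4.01489024, 83.17342512,  1.29676526,
       78.53997959, -3.25950595]), 'joint_velocities': array([ 0.01525625,  0.06984701,  0.06926435,  0.0168853 , -0.04265286,
       -0.04325545, -0.03699118]), 'effort': array([ 1.78640512e-04, -4.91282487e+01, -4.03545108e-01, -3.12526417e+01,
       -6.38935785e-02,  4.36822081e-02,  1.68460974e-04]), 'tool_pos': array([ 0.16562385, -0.62834332,  0.40367055]), 'tool_rot': array([ 1.79992436e+02,  1.07436811e-01, -7.52273792e+01]), 'force': array([-1.03633546, -0.73936204,  0.36001584]), 'wrist_torque': array([ 0.06064163, -0.03125839,  0.02928477]), 'grip_width': 0.08719940407570975}
top {'vfov': 47.30352171368314, 'cx': 281.4456663692693, 'cy': 204.11613387126104, 'eye': array([ 0.3275483 , -0.03710301,  1.71118683]), 'attitude': array([  4.98020855,   0.40255719, -89.95032817])}
pusher_center 0.84 [208. 202.] [0.453 0.239 0.114]
pusher_center 0.76 [270. 160.] [0.248 0.378 0.111]
pusher_center 0.68 [221. 170.] [0.41  0.347 0.11 ]
pusher_center 0.67 [252. 183.] [0.306 0.304 0.104]
tube
[... 726 characters left out ...]
0.4   0.08 ]
pusher_center 0.91 [273. 236.] [0.345 0.226 0.083]
pusher_center 0.87 [300. 186.] [0.379 0.37  0.078]
pusher_center 0.64 [310. 228.] [0.273 0.331 0.082]
tube_rim 0.97 [189. 220.] [0.567 0.052 0.183]
processor 0.64 [205. 320.] [ 0.423 -0.312  0.005]
processor 0.62 [227. 238.] [0.504 0.046 0.064]
dial_grip 0.53 [179. 260.] [ 0.542 -0.109  0.158]
spice_jar 0.8 [187. 296.] [ 0.556 -0.348  0.016]
brush_holder 0.63 [284. 143.] [0.562 0.372 0.027]
pepper_mill 0.81 [208. 319.] [ 0.419 -0.302 -0.002]
pepper_mill 0.71 [180. 257.] [ 0.552 -0.106  0.153]
bowl 0.72 [353. 132.] [0.411 0.52  0.005]
tub_high 0.86 [151. 336.] [ 0.472 -0.49   0.146]
spatula 0.56 [243. 288.] [ 0.382 -0.058 -0.002]
```

View pics/a.png

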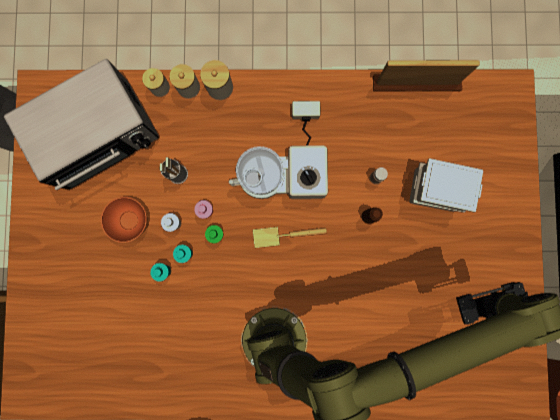

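View pics/b.png

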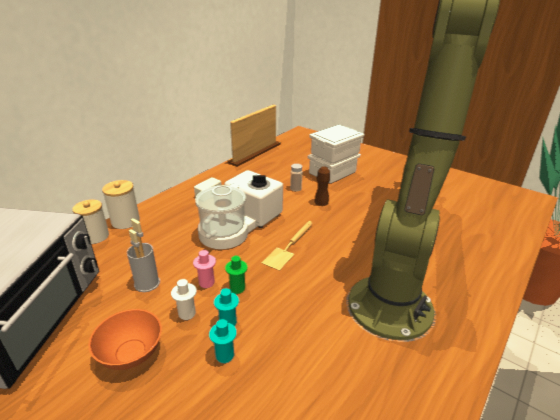

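White pusher: top (221,170), side (300,186), about (0.41, 0.35). Tube is near (0.56, 0.06) and the dial near (0.555, -0.11). I'll swing over the processor at constant radius, tool x radial.

>>> jog_arm:
  rows:
    - [0,0,0,-0.04,0,0,0]
    - [0,0,0,-0.04,0,0,0]
    - [0,0,0,-0.04,0,0,0]
    - [0,0,-0.04,0,0,0,-3.5]
    - [0,0,-0.04,0,0,0,-3.5]
    - [0,0,-0.04,0,0,0,-3.5]
    - [0,0,-0.04,0,0,0,-3.5]
    - [0,0,-0.04,0,0,0,-3.5]
    - [0,0,-0.04,0,0,0,-3.5]
    - [0,0,-0.04,0,0,0,-3.5]
    - [0,0,-0.04,0,0,0,-3.5]
    - [0,0,-0.04,0,0,0,-3.5]

```text
time_s: 2.1
tool_pos: [0.4788, -0.4562, 0.5246]
tool_rot: [180.0, -0.0, -43.6]
force: [0.5, -0.1, -0.6]
grip_width: 0.087
```

>>> jog_arm:
  rows:
    - [0,0,-0.04,0,0,0,-3.5]
    - [0,0,-0.04,0,0,0,-3.5]
    - [0,0,-0.04,0,0,0,-3.5]
    - [0,0,-0.04,0,0,0,-3.5]
    - [0,0,-0.04,0,0,0,-3.5]
    - [0,0,-0.04,0,0,0,-3.5]
    - [0,0,-0.04,0,0,0,-3.5]
    - [0,0,-0.04,0,0,0,-3.5]
    - [0,-0.035,-0.04,0,0,0,-3.5]
    - [0,-0.035,-0.04,0,0,0,-3.5]
    - [0,-0.035,-0.04,0,0,0,-3.5]
    - [0,0,0,0,0,0,0]

```text
time_s: 3.1
tool_pos: [0.5795, -0.0677, 0.5259]
tool_rot: [-179.8, 0.1, -4.3]
force: [0.7, 2.1, 0.8]
grip_width: 0.087
```

```bash
python3 - <<'E'
from h import *
s=status.get_obs(); print(s["time_s"],s["tool_pos"],s["tool_rot"],s["qpos"].round(1))
p,im,d=shot("wrist","c.png"); print(p)
for k in ("pusher_center","tube_rim","dial_grip","processor"):
    for q in landmark_of("wrist",k)[:4]:
        r,c=q["position"]; dd=d[int(np.clip(r,0,419)),int(np.clip(c,0,559))]
        print(k,round(q["conf"],2),np.round([r,c]),np.round(unproj(p,r,c,dd),3))
E
```

```text
3.1 [ 0.57953619 -0.06767427  0.5259142 ] [-1.79842809e+02  6.43344260e-02 -4.34611932e+00] [ 32.8  11.  -33.8  80.3   5.9  90.6  -4.8]
{'vfov': 65.91650219354094, 'cx': 283.40722281647993, 'cy': 205.8375313531979, 'eye': array([0.58586007, 0.01435377, 0.5060019 ]), 'attitude': array([-17.30729962,   0.05493626,  -4.36044856])}
tube_rim 0.76 [ 47. 235.] [0.528 0.09  0.048]
dial_grip 0.89 [227. 267.] [ 0.558 -0.113  0.169]
dial_grip 0.69 [ 45. 235.] [0.53  0.092 0.05 ]
processor 0.63 [137. 279.] [ 0.578 -0.018  0.151]
```

View pics/c.png

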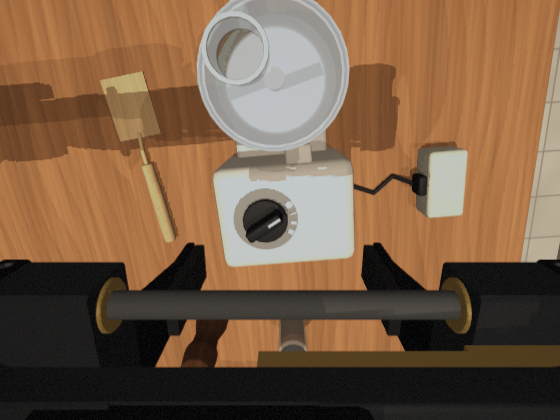

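The wrist picture shows the tube rim at (47,235), and the dial at (220,266) with its white pointer towards upper right. I'll fit both from depth.

```bash
cat >> h.py <<'E'
def cloud(p,d):
    r,c=np.mgrid[:420,:560]; P=unproj(p,r.astype(float),c.astype(float),d); P[d==0]=np.nan; return P
def fitc(X):
    from scipy.optimize import least_squares
    f=lambda v:np.hypot(X[:,0]-v[0],X[:,1]-v[1])-v[2]
    return least_squares(f,[*X.mean(0)[:2],.03],loss='soft_l1',f_scale=.002).x
E
python3 - <<'E'
from h import *
p,im,d=shot("wrist"); P=cloud(p,d)
def near(c,r,z0,z1): return (np.hypot(P[...,0]-c[0],P[...,1]-c[1])<r)&(P[...,2]>z0)&(P[...,2]<z1)
m=near((.53,.08),.06,.180,.21); X=P[m]; print("rim",len(X),np.median(X[:,2]),X.min(0),X.max(0))
if len(X)>20: print(fitc(X))
# rim by image: ellipse rays on z=.195 in bright ring
m=near((.557,-.113),.04,.158,.18); X=P[m]; print("bar",len(X),X.mean(0),np.median(X[:,2]))
print(cv2.minAreaRect((X[:,:2]*1000).astype(np.float32)))
m=near((.557,-.113),.035,.139,.149); print("disc",P[m].mean(0))
# housing top edges
m=near((.57,-.11),.14,.128,.139)&(P[...,1]<-.03); print("housing",cv2.minAreaRect((P[m][:,:2]*1000).astype(np.float32)), np.median(P[m][:,2]))
cv2.imwrite('pics/d.png',cv2.resize(im[0:110,180:370],None,fx=4,fy=4)[:,:,::-1])
E
```

```text
rim 1448 0.1942106947646985 [0.51677721 0.03499401 0.18008376] [0.57632686 0.09079895 0.1973639 ]
[0.546828   0.06397921 0.02673766]
bar 507 [ 0.55393011 -0.11397617  0.16681391] 0.16753183593618637
((553.3186645507812, -115.47521209716797), (45.98128128051758, 13.33419132232666), 31.0729923248291)
disc [ 0.55369519 -0.11184198  0.14383074]
housing ((578.3818359375, -114.73258209228516), (165.93954467773438, 125.95431518554688), 0.4021342098712921) 0.134753113316616
```

View pics/d.png

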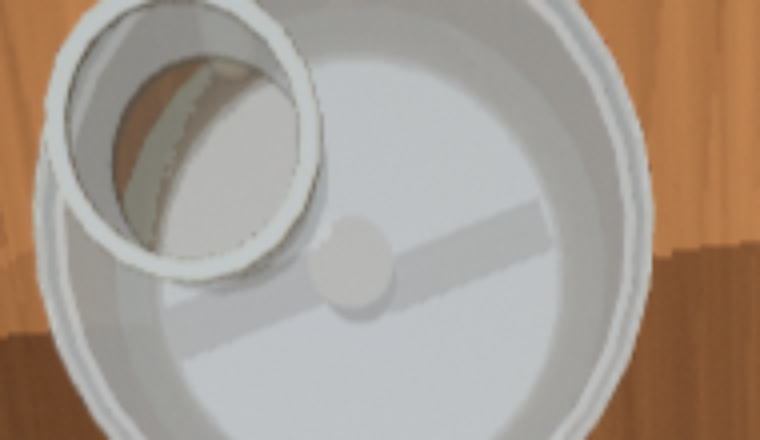

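Rim at (0.547, 0.064). Dial at (0.5535, -0.114), bar at 31°. Next, over to the white pusher.

>>> jog_arm:
  rows:
    - [0,-0.005,-0.038,0.006,0,0,-3.7]
    - [0,-0.005,-0.038,0.006,0,0,-3.7]
    - [0,-0.005,-0.038,0.006,0,0,-3.7]
    - [0,-0.005,-0.038,0.006,0,0,-3.7]
    - [0,-0.005,-0.038,0.006,0,0,-3.7]
    - [0,-0.005,-0.038,0.006,0,0,-3.7]
    - [0,-0.005,-0.038,0.006,0,0,-3.7]
    - [0,-0.005,-0.038,0.006,0,0,-3.7]
    - [0,-0.005,-0.038,0.006,0,0,-3.7]
    - [0,-0.005,-0.038,0.006,0,0,-3.7]
    - [0,-0.005,-0.038,0.006,0,0,-3.7]
    - [0,0,0,0,0,0,0]

```text
time_s: 4.4
tool_pos: [0.4304, 0.3145, 0.4583]
tool_rot: [-179.7, 0.1, 36.2]
force: [-0.1, 0.8, 0.6]
grip_width: 0.087
```

```bash
cat >> h.py <<'E'
def go(target,yaw=None):
    "shift in the tool axes from the present pose to a world target (tool down)"
    s=status.get_obs(); Rm=R.from_euler('xyz',s["tool_rot"],degrees=True)
    print("tool",s["tool_pos"].round(4),s["tool_rot"].round(2),"t",s["time_s"],"q",s["qpos"].round(1))
    print("shift",Rm.inv().apply(np.array(target)-s["tool_pos"]).round(4))
    if yaw is not None: print("turn",(R.from_euler('xyz',[180,0,yaw],degrees=True).as_matrix().T@Rm.as_matrix()).round(3), R.from_matrix(Rm.as_matrix().T@R.from_euler('xyz',[180,0,yaw],degrees=True).as_matrix()).as_rotvec(degrees=True).round(2))
E
python3 - <<'E'
from h import *
p,im,d=shot("wrist","e.png"); P=cloud(p,d); print(p["eye"])
hsv=cv2.cvtColor(im,cv2.COLOR_RGB2HSV)
for q in landmark_of("wrist","pusher_center")[:5]:
    r,c=np.round(q["position"]).astype(int); print(q["conf"],r,c,P[np.clip(r,0,419),np.clip(c,0,559)].round(3))
m=(np.hypot(P[...,0]-.41,P[...,1]-.347)<.05)&(P[...,2]>.105)&(P[...,2]<.118)
X=P[m]; print("knob top",len(X),X.mean(0),(X.min(0)+X.max(0))/2,np.ptp(X,axis=0),im[m].mean(0),fitc(X))
m=(np.hypot(P[...,0]-.41,P[...,1]-.347)<.05)&(P[...,2]>.076)&(P[...,2]<.085)
X=P[m]; print("flange",len(X),(X.min(0)+X.max(0))/2,np.ptp(X,axis=0))
go([.41,.347,.3],45)
E
```

```text
[0.38163058 0.38080018 0.43854833]
0.96 137 286 [0.401 0.358 0.112]
0.91 233 265 [0.448 0.253 0.086]
0.91 114 192 [0.311 0.319 0.096]
0.9 16 181 [0.25  0.389 0.079]
0.63 220 189 [0.368 0.217 0.092]
knob top 512 [0.40683266 0.35458052 0.11066596] [0.40712884 0.3542946  0.11013224] [0.0255201  0.02529415 0.00617132] [204.22070312 207.69335938 200.18359375] [0.40689614 0.3545723  0.00884771]
flange 1975 [0.40706168 0.35424768 0.08124986] [0.06149386 0.06117705 0.00613582]
tool [0.4357 0.3089 0.4586] [-179.98    0.     35.59] t 4.5 q [ 10.9   7.  -52.8  93.4   5.6  82.4  -6.8]
shift [ 0.0013 -0.0459  0.1587]
turn [[ 0.987 -0.164 -0.   ]
 [ 0.164  0.987 -0.   ]
 [ 0.     0.     1.   ]] [-0.02  0.   -9.41]
```

View pics/e.png

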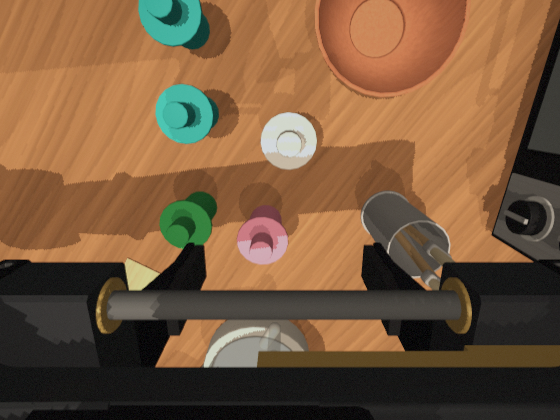

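>>> jog_arm:
  rows:
    - [0,0.0015,-0.0268,0,0,0,0]
    - [0,0.0015,-0.0268,0,0,0,0]
    - [0,0,0,0.019,0,0,-6.9]
    - [0,0,0,0.019,0,0,-6.9]
    - [0,0,0,0.019,0,0,-6.9]
    - [0,0,0,0.019,0,0,-6.9]
    - [0,0,0,0.019,0,0,-6.9]
    - [0,0,0,0.03,0,0,0]
    - [0,0,0,0.03,0,0,0]
    - [0,0,0,0,0,0,0]
    - [0,0,0,0,0,0,0]

```text
time_s: 5.42
tool_pos: [0.4088, 0.3517, 0.3027]
tool_rot: [-179.9, 0.1, 69.8]
force: [-0.0, -0.1, 1.2]
grip_width: 0.087
```

```bash
python3 - <<'E'
from h import *
p,im,d=shot("wrist","f.png"); P=cloud(p,d)
def box(z0,z1):
    m=(np.hypot(P[...,0]-.407,P[...,1]-.3543)<.045)&(P[...,2]>z0)&(P[...,2]<z1)&(im.min(2)>90)
    X=P[m]; print(len(X),((X.min(0)+X.max(0))/2).round(4),np.ptp(X,axis=0).round(4)); return X
box(.107,.118); box(.076,.086)
go([.407,.3543,.265],70)
E
```

```text
1374 [0.4068 0.3543 0.11  ] [0.0251 0.0256 0.0054]
4308 [0.4068 0.3541 0.0808] [0.0615 0.0613 0.0096]
tool [0.4089 0.3528 0.3044] [-1.7997e+02 -2.0000e-02  6.9810e+01] t 5.4667 q [  6.1  17.2 -56.8 104.5  15.6  66.7  14. ]
shift [ 0.0008 -0.0023  0.0394]
turn [[ 1.    -0.003  0.   ]
 [ 0.003  1.    -0.001]
 [-0.     0.001  1.   ]] [-0.03 -0.02 -0.19]
```

>>> jog_arm:
  rows:
    - [0,0.0006,-0.0022,0.013,0,0,0]
    - [0,0,0,0.013,0,0,0]
    - [0,0,0,0.0125,0,0,0]
    - [0,0,0,0,0,0,0]
    - [1,0,0,0,0,0,0]
    - [1,0,0,0,0,0,0]
    - [1,0,0,0,0,0,0]
    - [1,0,0,0,0,0,0]
    - [1,0,0,0,0,0,0]
    - [1,0,0,0,0,0,0]
    - [1,0,0,0,0,0,0]
    - [1,0,0,0,0,0,0]
  grip_force: 25

```text
time_s: 6.47
tool_pos: [0.4055, 0.3548, 0.2653]
tool_rot: [180.0, -0.0, 70.0]
force: [-0.4, 0.1, 0.5]
grip_width: 0.0418
```

```bash
python3 - <<'E'
from h import *
go([.407,.3543,.48],70); print(status.get_obs()["grip_width"])
E
```

```text
tool [0.4055 0.3548 0.2653] [179.99  -0.    69.97] t 6.4667 q [  4.1  19.9 -55.5 106.8  18.4  62.8  11.6]
shift [ 0.      0.0017 -0.2147]
turn [[ 1. -0.  0.]
 [ 0.  1.  0.]
 [-0. -0.  1.]] [ 0.01 -0.   -0.03]
0.041800756046713725
```

>>> jog_arm:
  rows:
    - [1,0,0.0014,0,0,0,0]
    - [1,0,0,0,0,0,0]
    - [1,0,0,0,0,0,0]
    - [1,0,0,0,0,0,0]
    - [1,0,0,0,0,0,0]
    - [1,0,0,0,0,0,0]
  grip_force: 25

```text
time_s: 6.97
tool_pos: [0.4068, 0.3543, 0.2652]
tool_rot: [180.0, 0.0, 70.0]
force: [0.1, 0.5, -0.0]
grip_width: 0.0252
```

>>> jog_arm:
  rows:
    - [1,0,0,-0.02,0,0,0]
    - [1,0,0,-0.04,0,0,0]
    - [1,0,0,-0.04,0,0,0]
    - [1,0,0,-0.04,0,0,0]
    - [1,0,0,-0.04,0,0,0]
    - [1,0,0,-0.04,0,0,0]
    - [1,0,0,-0.02,0,0,0]
    - [1,0,0,0,0,0,0]
    - [1,0,0,0,0,0,0]

```text
time_s: 7.72
tool_pos: [0.4066, 0.3546, 0.5058]
tool_rot: [179.9, -0.1, 70.0]
force: [0.4, -0.5, -1.6]
grip_width: 0.0252
```

```bash
python3 - <<'E'
from h import *
p,im,d=shot("wrist"); P=cloud(p,d)
s=status.get_obs();print(s["grip_width"],s["force"])
go([.547,.064,.505],0)
m=(np.hypot(P[...,0]-s["tool_pos"][0],P[...,1]-s["tool_pos"][1])<.05)&(P[...,2]>.2)&(P[...,2]<.35)&(im.min(2)>90)
X=P[m]; print(len(X),X.min(0),X.max(0))
if len(X):
    Y=X[(X[:,2]>np.median(X[:,2])-.01)]; print(np.median(X[:,2]),((Y.min(0)+Y.max(0))/2).round(4),np.ptp(Y,axis=0))
E
```

```text
0.02532332027534572 [-0.56776391 -0.0078887  -1.2619769 ]
tool [0.4066 0.3542 0.5043] [-1.7998e+02  6.0000e-02  6.9980e+01] t 7.7667 q [ 10.5   8.5 -59.9  88.    7.3  87.8  20.6]
shift [-0.2246  0.2313 -0.0005]
turn [[ 0.342  0.94  -0.001]
 [-0.94   0.342  0.001]
 [ 0.001  0.     1.   ]] [2.000e-02 7.000e-02 6.998e+01]
5135 [0.37573566 0.32443989 0.24529362] [0.42352548 0.38492618 0.34999051]
0.3215639093227156 [0.3996 0.3547 0.3328] [0.04778983 0.0604863  0.03439981]
```

>>> jog_arm:
  rows:
    - [1,-0.0125,0.013,0,0,0,0]
    - [1,-0.0236,0.0243,0,0,0,0]
    - [1,-0.0236,0.0243,0,0,0,0]
    - [1,-0.0236,0.0243,0,0,0,0]
    - [1,-0.0236,0.0243,0,0,0,0]
    - [1,-0.0236,0.0243,0,0,0,0]
    - [1,-0.0236,0.0243,0,0,0,0]
    - [1,-0.0236,0.0243,0,0,0,0]
    - [1,-0.0236,0.0243,0,0,0,0]
    - [1,-0.0236,0.0243,0,0,0,0]
    - [1,0,0,0,0,0,0]
    - [1,0,0,0,0,0,0]

```text
time_s: 8.77
tool_pos: [0.5481, 0.0605, 0.5022]
tool_rot: [-179.7, 0.1, 69.7]
force: [-0.7, 0.5, -1.5]
grip_width: 0.0251
```

```bash
python3 - <<'E'
from h import *
p,im,d=shot("wrist","g.png"); P=cloud(p,d)
go([.547,.064,.505],70); print(p["eye"])
m=(np.hypot(P[...,0]-.547,P[...,1]-.064)<.045)&(P[...,2]>.188)&(P[...,2]<.202)
X=P[m]; print(len(X)); print(X.min(0),X.max(0),fitc(X) if len(X)>10 else 0)
m=(np.hypot(P[...,0]-.547,P[...,1]-.064)<.045)&(P[...,2]>.225)&(P[...,2]<.37)&(im.min(2)>90)
X=P[m]; print(len(X),X.min(0),X.max(0))
E
```

```text
tool [0.5474 0.063  0.5029] [-1.7975e+02  3.0000e-02  6.9890e+01] t 8.8167 q [ 32.4   8.2 -46.2  86.8   5.8  87.8  56.1]
shift [ 0.0008 -0.0007 -0.0021]
turn [[ 1.    -0.002 -0.   ]
 [ 0.002  1.    -0.004]
 [ 0.     0.004  1.   ]] [-0.25  0.03 -0.11]
[0.47057885 0.08883031 0.48251463]
622
[0.51611115 0.03587894 0.18801801] [0.56844454 0.09473913 0.19713181] [0.54534897 0.06508339 0.02718682]
5057 [0.51572723 0.03037527 0.24065815] [0.56391111 0.09116895 0.3501622 ]
```

View pics/g.png

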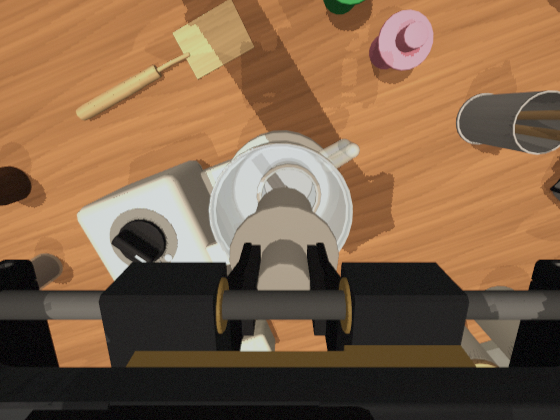

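Pusher held upright, tube rim visible around (190,288). The arm was still settling, so I'll let it settle and compare the flange and rim centres.

>>> jog_arm:
  rows:
    - [1,0,0,0.01,0,0,0]
    - [1,0,0,0.01,0,0,0]
    - [1,0,0,0,0,0,0]
    - [1,0,0,0,0,0,0]
    - [1,0,0,0,0,0,0]

```text
time_s: 9.23
tool_pos: [0.5471, 0.0643, 0.4851]
tool_rot: [-180.0, 0.0, 70.0]
force: [-0.3, -0.8, -1.3]
grip_width: 0.0254
```

```bash
python3 - <<'E'
from h import *
from scipy.optimize import least_squares
p,im,d=shot("wrist"); P=cloud(p,d)
go([.546,.0645,.48],70)
N=lambda z0,z1:(np.hypot(P[...,0]-.547,P[...,1]-.064)<.04)&(P[...,2]>z0)&(P[...,2]<z1)
def ring(m,r,lab):
    # centre from convex-hull points lying on outer edge of radius r (robust)
    X=P[m][:,:2]; h=cv2.convexHull((X*1000).astype(np.float32))[:,0]/1000
    f=lambda v:np.hypot(h[:,0]-v[0],h[:,1]-v[1])-r
    s=least_squares(f,[.546,.064],loss='cauchy',f_scale=.0007); print(lab,m.sum(),s.x.round(4),np.median(abs(s.fun)).round(4),"minmax",X.min(0).round(4),X.max(0).round(4))
ring(N(.192,.199),.030,"rim")
gz=status.get_obs()["tool_pos"][2]-.164
ring(N(gz-.021-.006,gz-.014)&(im.min(2)>90),.031,"flange")
E
```

```text
tool [0.5473 0.0642 0.4854] [1.7998e+02 1.0000e-02 7.0020e+01] t 9.2833 q [ 32.4   8.3 -46.3  88.7   6.   85.6  56. ]
shift [-0.0002 -0.0013  0.0054]
turn [[ 1.  0. -0.]
 [-0.  1.  0.]
 [ 0. -0.  1.]] [0.02 0.01 0.02]
rim 671 [0.5462 0.065 ] 0.0002 minmax [0.516  0.0358] [0.5641 0.0947]
flange 3632 [0.547  0.0639] 0.0001 minmax [0.516  0.0339] [0.5634 0.0948]
```

>>> jog_arm:
  rows:
    - [1,0.0008,-0.0011,0,0,0,0]
    - [1,0,0,0.01,0,0,0]
    - [1,0,0,0.01,0,0,0]
    - [1,0,0,0.01,0,0,0]
    - [1,0,0,0.01,0,0,0]
    - [1,0,0,0,0,0,0]
    - [1,0,0,0,0,0,0]

```text
time_s: 9.87
tool_pos: [0.5465, 0.0646, 0.4441]
tool_rot: [-179.9, 0.0, 70.0]
force: [0.7, -0.3, -0.4]
grip_width: 0.0259
```

>>> jog_arm:
  rows:
    - [1,0,0,0.012,0,0,0]
    - [1,0,0,0.012,0,0,0]
    - [1,0,0,0.012,0,0,0]
    - [1,0,0,0.01,0,0,0]
    - [1,0,0,0.006,0,0,0]
    - [1,0,0,0.005,0,0,0]
    - [1,0,0,0,0,0,0]
    - [1,0,0,0,0,0,0]

```text
time_s: 10.53
tool_pos: [0.5467, 0.0648, 0.3882]
tool_rot: [-180.0, 0.0, 70.0]
force: [0.5, 0.0, -0.5]
grip_width: 0.0252
```

>>> jog_arm:
  rows:
    - [1,0,0,0.0025,0,0,0]
    - [1,0,0,0,0,0,0]
    - [0,0,0,0,0,0,0]
    - [0,0,0,0,0,0,0]
    - [0,0,0,0,0,0,0]
    - [0,0,0,0,0,0,0]
    - [0,0,0,0,0,0,0]
    - [0,0,0,-0.02,0,0,0]
    - [0,0,0,-0.03,0,0,0]
    - [0,0,0,-0.03,0,0,0]
    - [0,0,0,0,0,0,0]
    - [0,0,0,0,0,0,0]

```text
time_s: 11.53
tool_pos: [0.547, 0.0652, 0.4675]
tool_rot: [179.8, -0.1, 70.0]
force: [-0.7, -1.3, -0.6]
grip_width: 0.0826
```

```bash
python3 - <<'E'
from h import *
p,im,d=shot("wrist","i.png"); P=cloud(p,d)
go([.5535,-.114,.45],121); print(status.get_obs()["grip_width"])
def rep(z0,z1,lab):
    m=(np.hypot(P[...,0]-.547,P[...,1]-.064)<.045)&(P[...,2]>z0)&(P[...,2]<z1)
    X=P[m]; print(lab,len(X),X.min(0).round(4),X.max(0).round(4),np.median(X[:,2]).round(4))
rep(.226,.245,"knobtop"); rep(.197,.208,"flange")
m=(np.hypot(P[...,0]-.5535,P[...,1]+.1145)<.04)&(P[...,2]>.158)&(P[...,2]<.18); X=P[m]
print("bar",len(X),cv2.minAreaRect((X[:,:2]*1000).astype(np.float32)) if len(X) else 0)
E
```

```text
tool [0.5467 0.0649 0.4659] [179.95   0.    69.97] t 11.5833 q [ 32.4   8.5 -46.3  90.7   6.2  83.4  55.7]
shift [-0.1657  0.0677  0.016 ]
turn [[ 0.629 -0.777 -0.001]
 [ 0.777  0.629  0.   ]
 [ 0.    -0.001  1.   ]] [ 4.000e-02  2.000e-02 -5.103e+01]
0.08431801150214142
knobtop 965 [0.5336 0.0523 0.2261] [0.5589 0.0772 0.2328] 0.2307
flange 3198 [0.5156 0.0339 0.1971] [0.5771 0.0951 0.208 ] 0.2009
bar 376 ((551.7467651367188, -114.21541595458984), (46.23106384277344, 13.104707717895508), 34.18848419189453)
```

View pics/i.png

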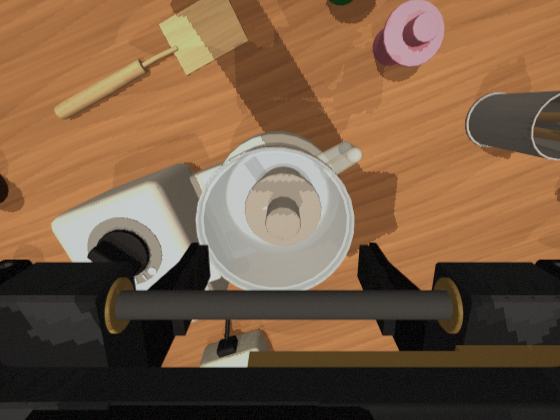

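Pusher is home: knob top 0.231, flange top 0.201, both as expected. Next, over the dial.

>>> jog_arm:
  rows:
    - [0,-0.0331,0.0135,0,0,0,0]
    - [0,-0.0331,0.0135,0,0,0,0]
    - [0,-0.0331,0.0135,0,0,0,0]
    - [0,-0.0331,0.0135,0,0,0,0]
    - [0,-0.0331,0.0135,0,0,0,0]

```text
time_s: 12.0
tool_pos: [0.5528, -0.1156, 0.464]
tool_rot: [-179.9, 0.0, 70.0]
force: [0.3, -0.5, 0.1]
grip_width: 0.0869
```

>>> jog_arm:
  rows:
    - [0,0,0,0,0,0,-6.4]
    - [0,0,0,0,0,0,-6.4]
    - [0,0,0,0,0,0,-6.4]
    - [0,0,0,0,0,0,-6.4]
    - [0,0,0,0,0,0,-6.4]
    - [0,0,0,0,0,0,-6.4]
    - [0,0,0,0.02,0,0,-6.4]
    - [0,0,0,0.02,0,0,-6.4]
    - [0,0,0,0,0,0,0]
    - [0,0,0,0,0,0,0]
    - [0,0,0,0,0,0,0]

```text
time_s: 12.92
tool_pos: [0.5534, -0.1138, 0.4258]
tool_rot: [-180.0, -0.0, 121.0]
force: [-0.6, -0.1, -0.1]
grip_width: 0.0874
```

```bash
python3 - <<'E'
from h import *
p,im,d=shot("wrist","j.png"); P=cloud(p,d)
m=(np.hypot(P[...,0]-.5535,P[...,1]+.1145)<.04)&(P[...,2]>.160)&(P[...,2]<.176); X=P[m]
print("bar",len(X),cv2.minAreaRect((X[:,:2]*1000).astype(np.float32)),np.median(X[:,2]))
go([.5532,-.1148,.328],121)
E
```

```text
bar 940 ((552.2315063476562, -116.40120697021484), (45.023902893066406, 12.714730262756348), 30.556324005126953) 0.16745083012779502
tool [ 0.5536 -0.1138  0.4264] [1.7997e+02 3.0000e-02 1.2105e+02] t 12.9667 q [ 47.7  11.3 -44.   92.4   8.   79.4 123.8]
shift [-0.0006 -0.001   0.0984]
turn [[ 1.     0.001 -0.001]
 [-0.001  1.     0.001]
 [ 0.001 -0.001  1.   ]] [0.03 0.03 0.05]
```

View pics/j.png

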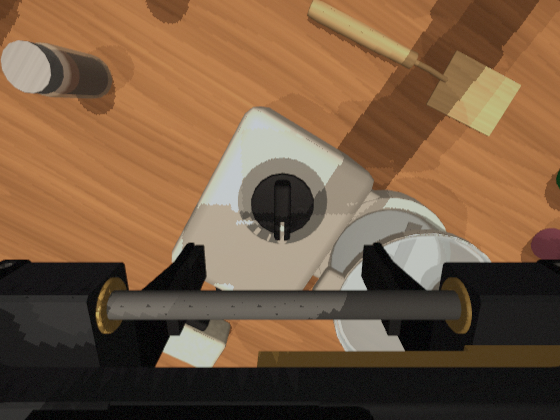

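Bar at about 30.6°, in line with tool y, centred in the picture at (205,283), with the scale going clockwise. Descend and close.

>>> jog_arm:
  rows:
    - [0,-0.0009,-0.0012,0.025,0,0,0]
    - [0,0,0,0.025,0,0,0]
    - [0,0,0,0.025,0,0,0]
    - [0,0,0,0.015,0,0,0]
    - [0,0,0,0.0074,0,0,0]
    - [0,0,0,0,0,0,0]
    - [0,0,0,0,0,0,0]

```text
time_s: 13.55
tool_pos: [0.5534, -0.1151, 0.3294]
tool_rot: [179.9, 0.1, 121.1]
force: [0.5, 0.6, 0.9]
grip_width: 0.0875
```

>>> jog_arm:
  rows:
    - [1,0,0,0,0,0,0]
    - [1,0,0,0,0,0,0]
    - [1,0,0,0,0,0,0]
    - [1,0,0,0,0,0,0]
    - [1,0,0,0,0,0,0]
    - [1,0,0,0,0,0,0]
    - [1,0,0,0,0,0,0]
    - [1,0,0,0,0,0,0]
    - [1,0,0,0,0,0,0]
    - [1,0,0,0,0,0,0]
    - [1,0,0,0,0,0,0]
    - [1,0,0,0,0,0,0]
  grip_force: 50

```text
time_s: 14.55
tool_pos: [0.5529, -0.1152, 0.3283]
tool_rot: [-180.0, -0.0, 121.2]
force: [0.3, -0.5, 0.2]
grip_width: 0.0148
```

>>> jog_arm:
  rows:
    - [1,0,0,0,0,0,0]
    - [1,0,0,0,0,0,0]
    - [1,0,0,0,0,0,0]

```text
time_s: 14.8
tool_pos: [0.5529, -0.1154, 0.3283]
tool_rot: [180.0, 0.0, 121.1]
force: [-0.1, -0.9, -1.7]
grip_width: 0.0125
```

```bash
python3 - <<'E'
from h import *
go([.5530,-.1152,.329],121); s=status.get_obs(); print(s["grip_width"],s["force"],s["wrist_torque"])
E
```

```text
tool [ 0.5529 -0.1154  0.3283] [1.7999e+02 2.0000e-02 1.2113e+02] t 14.8 q [ 46.6  15.5 -43.2  99.9  11.3  69.  121.5]
shift [ 0.0001  0.0002 -0.0007]
turn [[ 1.     0.002 -0.   ]
 [-0.002  1.     0.   ]
 [ 0.    -0.     1.   ]] [0.01 0.02 0.13]
0.012458801529932522 [-0.06142278 -0.92195779 -1.6516212 ] [-0.01738721 -0.3228543  -0.31267797]
```

Gripped (12.5 mm). Turn 60° clockwise, in two halves.

>>> jog_arm:
  rows:
    - [1,0,0,0,0,0,5]
    - [1,0,0,0,0,0,5]
    - [1,0,0,0,0,0,5]
    - [1,0,0,0,0,0,5]
    - [1,0,0,0,0,0,5]
    - [1,0,0,0,0,0,5]
    - [1,0,0,0,0,0,0]

```text
time_s: 15.38
tool_pos: [0.5529, -0.1153, 0.3283]
tool_rot: [180.0, 0.0, 91.1]
force: [1.1, -0.8, -0.4]
grip_width: 0.0124
```

>>> jog_arm:
  rows:
    - [1,0,0,0,0,0,5]
    - [1,0,0,0,0,0,5]
    - [1,0,0,0,0,0,5]
    - [1,0,0,0,0,0,5]
    - [1,0,0,0,0,0,5]
    - [1,0,0,0,0,0,5]
    - [1,0,0,0,0,0,0]
    - [1,0,0,0,0,0,0]
    - [1,0,0,0,0,0,0]
    - [1,0,0,0,0,0,0]
    - [1,0,0,0,0,0,0]

```text
time_s: 16.3
tool_pos: [0.553, -0.1153, 0.3283]
tool_rot: [180.0, -0.0, 61.2]
force: [2.4, -1.3, -0.8]
grip_width: 0.0126
```

```bash
python3 - <<'E'
from h import *
s=status.get_obs(); print(s["grip_width"],s["force"],s["wrist_torque"],s["tool_rot"],s["tool_pos"],s["time_s"])
for n in ("top","wrist"):
    p,im,d=shot(n,n+"_k.png"); P=cloud(p,d)
    m=(np.hypot(P[...,0]-.5465,P[...,1]-.064)<.016)&(P[...,2]>.20)&(P[...,2]<.25); X=P[m]
    if len(X): print(n,"knob",len(X),X.min(0).round(4),X.max(0).round(4))
    m=(np.hypot(P[...,0]-.553,P[...,1]+.115)<.035)&(P[...,2]>.158)&(P[...,2]<.171)&(im.max(2)<80); X=P[m]
    if len(X)>4: print(n,"bar",len(X),cv2.minAreaRect((X[:,:2]*1000).astype(np.float32)))
E
```

```text
0.0126056185142928 [ 2.40186242 -1.32817926 -0.82834483] [-0.2035167  -0.5658204   0.17317141] [ 1.79976040e+02 -2.75402641e-03  6.12467940e+01] [ 0.55295161 -0.11533092  0.32834014] 16.3
top knob 74 [0.5325 0.0511 0.2003] [0.5586 0.0778 0.2387]
wrist bar 2042 ((546.1786499023438, -112.13848876953125), (28.976221084594727, 28.006183624267578), 13.63615894317627)
```

View pics/wrist_k.png

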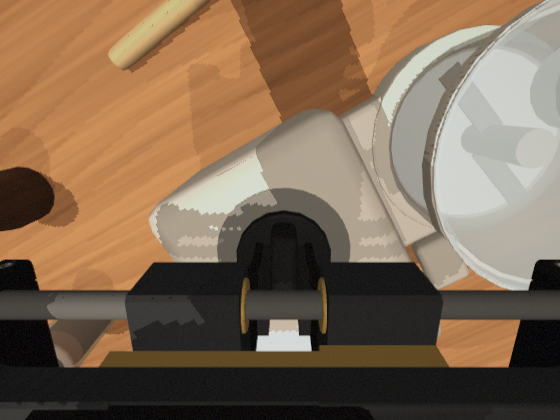

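>>> jog_arm:
  rows:
    - [1,0,0,0,0,0,0]
    - [1,0,0,0,0,0,0]
    - [1,0,0,0,0,0,0]
    - [1,0,0,0,0,0,0]
    - [1,0,0,0,0,0,0]
    - [1,0,0,0,0,0,0]
    - [1,0,0,0,0,0,0]
    - [1,0,0,0,0,0,0]
    - [1,0,0,0,0,0,0]
    - [1,0,0,0,0,0,0]
    - [1,0,0,0,0,0,0]
    - [1,0,0,0,0,0,0]

```text
time_s: 17.4
tool_pos: [0.5529, -0.1153, 0.3283]
tool_rot: [180.0, 0.0, 61.2]
force: [3.2, -3.1, -2.2]
grip_width: 0.0126
```

```bash
python3 - <<'E'
from h import *
s=status.get_obs(); print(s["wrist_torque"],s["tool_rot"],s["time_s"])
p,im,d=shot("wrist"); P=cloud(p,d)
Rm=R.from_euler('xyz',s["tool_rot"],degrees=True)
Q=Rm.inv().apply(P.reshape(-1,3)-s["tool_pos"]).reshape(P.shape)
m=(P[...,2]>.163)&(P[...,2]<.171)&(abs(Q[...,0])<.015)&(abs(Q[...,1])<.03)
X=Q[m]
for y in np.arange(-.026,.0,.003):
    x=X[abs(X[:,1]-y)<.0015,0]
    if len(x): print(y.round(3),len(x),x.min().round(4),x.max().round(4))
E
```

```text
[-0.42710476 -1.01063974  0.18206582] [1.79979115e+02 2.96596508e-03 6.11654569e+01] 17.4
-0.023 123 -0.0059 0.0052
-0.02 175 -0.0069 0.0056
-0.017 157 -0.0069 0.0056
-0.014 152 -0.0069 0.0057
-0.011 336 -0.0149 0.015
-0.008 263 -0.012 0.0109
-0.005 156 -0.0073 0.0061
-0.002 149 -0.0069 0.0062
```

The bar sits square in the jaws with no slip, so the dial is about 60° (1.05 rad) from off. Handing in.

```bash
python3 -c "
from h import *
print(env.sign_off())"
```

```text
the job is handed in; nothing more can be done
None
```

The white pusher is in the feed tube and let go. The gripper is holding the pulse dial at its third click, and I handed the job in like that at about 17.5 s. The sign-off reported no verdict.

- **Pusher:** after release, the flange top measured 0.201 m and the knob top 0.231 m, as expected for home. It was centred within about 1 mm of the tube's axis. After the dial was turned, a sparse reading from the top camera showed the knob in the same place.
- **Dial:** I gripped it at 50 N and turned it 60° clockwise, about 1.05 rad. A last wrist-camera check showed the bar square in the jaws to about 1°, so it had not slipped. The tool's yaw held within 0.1° for over a second.
- **Not measured:** there is no direct reading of the dial angle or the finger force, so both are inferred from the tool pose, grip width and pictures. One depth fit of the bar after the turn failed because the fingers mixed into it; slicing the same depth data along the bar gave the no-slip result.
- **Other things on the counter:** the arm never went near them and no unexpected forces showed. I did not measure their positions again at the end.

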